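Put the hand press dies away in their blocks

TASK

Put the four shanked steel press dies away, one after another: each stands upright and flat in the recess of the wooden block whose recess has the shape and size of its foot (small round, large round, square, oblong). Set them down gently without dropping or toppling any, and leave the jar and the plain anvil disc where they are.

Things in the scene. Friction and masses are not known exactly. Their poses are not given: they have to be found in the camera images.
- die_small_shank (a point): Bare steel press die standing upright on its round foot 26 mm in diameter, 14 mm thick; from its middle rises a round shank 16 mm in diameter, up to 62 mm above the underside. This point is on the shank's axis half-way up the shank, 38 mm above the underside (24 mm below the shank's top, 24 mm above the foot's top); z up. Loose, 130 g give or take 20 %.
- die_large_shank (a point): Bare steel press die standing upright on its round foot 50 mm in diameter, 14 mm thick; from its middle rises a round shank 16 mm in diameter, up to 62 mm above the underside. This point is on the shank's axis half-way up the shank, 38 mm above the underside (24 mm below the shank's top, 24 mm above the foot's top); z up. Loose, 290 g give or take 20 %.
- die_square_shank (a point): Bare steel press die standing upright on its square foot 40 x 40 mm (sides along its x and y), 14 mm thick; from its middle rises a round shank 16 mm in diameter, up to 62 mm above the underside. This point is on the shank's axis half-way up the shank, 38 mm above the underside (24 mm below the shank's top, 24 mm above the foot's top); z up. Loose, 250 g give or take 20 %.
- die_slot_shank (a point): Bare steel press die standing upright on its oblong foot 58 mm (along its x) x 24 mm (along its y), 14 mm thick; from its middle rises a round shank 16 mm in diameter, up to 62 mm above the underside. This point is on the shank's axis half-way up the shank, 38 mm above the underside (24 mm below the shank's top, 24 mm above the foot's top); z up. Loose, 230 g give or take 20 %.
- block_small_recess (a point): Fixed wooden storage block, 70 x 70 mm with a round recess 44 mm in diameter, sunk in the middle of its top and lined with thin grey felt. Block 16 mm high, recess 8 mm deep. This point is the centre of the recess floor, 8 mm above the bench (a die seated here has its shank point 38 mm above this one); z up.
- block_large_recess (a point): Fixed wooden storage block, 88 x 88 mm with a round recess 68 mm in diameter, sunk in the middle of its top and lined with thin grey felt. Block 16 mm high, recess 8 mm deep. This point is the centre of the recess floor, 8 mm above the bench (a die seated here has its shank point 38 mm above this one); z up.
- block_square_recess (a point): Fixed wooden storage block, 80 x 80 mm with a square recess 58 x 58 mm (sides along its x and y), sunk in the middle of its top and lined with thin grey felt. Block 16 mm high, recess 8 mm deep. This point is the centre of the recess floor, 8 mm above the bench (a die seated here has its shank point 38 mm above this one); z up.
- block_slot_recess (a point): Fixed wooden storage block, 98 mm (along its x) x 64 mm (along its y) with an oblong recess 76 mm (along x) x 42 mm (along y), sunk in the middle of its top and lined with thin grey felt. Block 16 mm high, recess 8 mm deep. This point is the centre of the recess floor, 8 mm above the bench (a die seated here has its shank point 38 mm above this one); z up.
- jar_center (a point): Closed amber glass jar with a brass lid, 58 mm in diameter, 58 mm high, not to be moved; the point is its centre, half-way up.
- anvil_center (a point): Plain flat steel anvil disc without a shank, 44 mm in diameter, 14 mm high, with a small dimple on top, not to be moved; the point is its centre.
Things that resemble listed ones, but are neither listed nor needed, are in the scene too. What is shaped like the part that bears die_slot_shank but red is not meant. What is shaped like the part that bears die_square_shank but pink is not meant.

How it is judged:
At the end, for the whole second after the job is handed in: Each of the four dies stands in its own block's recess: within 15 mm of the recess centre, seated on the recess floor (no more than 3 mm above it), upright within 0.1 rad, and at rest (horizontal distance between die_small_shank and block_small_recess below 0.015 m and z of die_small_shank in the frame of block_small_recess below 0.041 m and angle between each of die_small_shank, die_large_shank, die_square_shank, die_slot_shank's own z axis and vertical below 0.1 rad and linear speed of each of die_small, die_large, die_square, die_slot below 0.02 m/s and horizontal distance between die_large_shank and block_large_recess below 0.015 m and z of die_large_shank in the frame of block_large_recess below 0.041 m and horizontal distance between die_square_shank and block_square_recess below 0.015 m and z of die_square_shank in the frame of block_square_recess below 0.041 m and horizontal distance between die_slot_shank and block_slot_recess below 0.015 m and z of die_slot_shank in the frame of block_slot_recess below 0.041 m); the robot touches nothing.
It fails at once if the jar is pushed or moved by more than 15 mm (distance of jar_center from where it was at the start of the episode above 0.015 m).
It fails at once if the anvil disc is pushed or moved by more than 15 mm (distance of anvil_center from where it was at the start of the episode above 0.015 m).
It fails at once if a die is dropped or thrown (moves untouched by the fingers faster than 0.6 m/s, about 18 mm of fall) ((linear speed of die_small above 0.6 m/s and contact force between the fingers and die_small below 0.05 N) or (linear speed of die_large above 0.6 m/s and contact force between the fingers and die_large below 0.05 N) or (linear speed of die_square above 0.6 m/s and contact force between the fingers and die_square below 0.05 N) or (linear speed of die_slot above 0.6 m/s and contact force between the fingers and die_slot below 0.05 N)).
It fails at once if a die is toppled (tilted more than 0.8 rad) (angle between any of die_small_shank, die_large_shank, die_square_shank, die_slot_shank's own z axis and vertical above 0.8 rad).
It also fails if it takes over 102 s, if anything falls off the work surface, if the arm or the gripper's body presses on something with over 40 N, if the wrist force passes 120 N, or if a joint passes its speed limit or range.

ROBOT

A 6-joint arm with a two-finger parallel gripper is mounted at the origin on the work surface. World frame = base frame: x ahead of the robot, y to its left, z up, the work surface at z = 0. Lengths are in m, angles in rad, forces in N, time in s.
With the tool pointing down it reaches from about 0.35 to 0.775 m from the base axis. Payload 7.3 kg.
Tool frame: the origin (TCP) lies on the centre line of the jaws, within the pads' length; the fingertips stand 19 mm ahead of it and the grasp point (between the pads) is the TCP; z points along the fingers, y is the line along which they close (so a half turn about z gives the same grasp; the last joint's range is limited). The gripper opens to 92 mm and grips with 3 to 60 N. Pads are 19 mm wide; open, the fingers measure 130 mm over their backs; the gripper's body (75 mm by 190 mm) begins 47 mm behind the grasp point.
Start: joints at [-1.415, 0.342, 1.524, -0, 1.275, -0.146], TCP at [0.156, -0.501, 0.246] pointing down, gripper open.
Joint ranges: [-2.53, 2.53], [-0.77, 2.02], [0.04, 2.7], [-1, 4.14], [0.28, 2.66], [-3.11, 3.11]. Speed limits (rad/s): [2.57, 2.57, 3.14, 3.14, 3.14, 3.14].

INTERFACE

Orientations are given as a rotation vector (axis times angle).
In Python, from station import status, get_image, r, models gives the robot as it stands.
- The arm moves only by the tool send_rows, never from a script. Its argument "moves" is a list of rows, each an object with "hand": the closure in counts, from 0 (fully open) to 255 (shut); "translation": the shift along the world's x, y, z as a fraction of full scale, a list of three; "rot": the turn, a rotation vector about the world's x, y, z as a fraction of full scale, a list of three. A call has 1 to 10 rows; each row shifts and turns the commanded pose from where the row before left it; what a row does not reach is not made up. Full scale, the value 1, is 0.5 m for a shift and 60 degrees for a turn. A row lasts 1/8 s, in which the tool goes at most 62.5 mm and 10.7 degrees, less where a joint would pass 70% of its speed; a pose out of reach is approached as far as the arm can. A call with a number of a shift or a turn outside -1 to 1 is refused whole. A call with a gripper value outside its range is refused whole. The fingers move at their own pace and stop on an object; "force" is the grip in N (left out, the last holds). Time passes only in rows, so rows that do not move let the fingers close. It gives the time, the measured TCP pose, the force, the opening and the grip force at its end, in the units of the state.
- status.observe(): the state, without advancing time (a new reading comes with each control period).
- get_image(name): name is "side" or "top"; returns a dict with "color" (400x640x3 uint8, red, green, blue), "fx", "fy", "cx", "cy" (pixels), "extrinsics" (4x4, takes a point from world to camera coordinates). Camera axes: x right, y down, z forward; pixel columns grow to the right and rows downward; lengths in m; the calibration is good to about 2 mm. A picture is of the moment at which its call begins. There is no depth.
- r.close_job(): hands the job in; it is judged then, once.
Trained networks look in the newest picture that a camera, given by its name, has taken for a name from the list of things; names that differ only in an ending like _2 or _b are one class to them, and where a whole thing is asked for, a point or a joint stands for the part that bears it (a point fixed in the world has none). Each returns a list of dicts, best first, with "p" (0 to 1); they miss things now and then, are a little off and sometimes report something else, mostly with a low value. They report only what shows in the picture. A call takes as long as a camera call. They do not tell look-alikes from the thing itself.
- models.boxes_of(camera, label): "rect" ([centre column, centre row, width, height] in pixels, round what is visible of it).
- models.spot_point(camera, label): "point" ([column, row] in pixels: a listed point, or the origin of a listed thing).
The state is a dict: "time": time; "qpos": joint angles; "joint_velocities": joint speeds; "joint_torque": joint torques, N m; "eef_pos": TCP position; "eef_rot": TCP orientation; "contact_force": force on the tool from outside, world axes, zero at the start; "torque": the same for the moment, N m; "finger_gap": finger opening in m; "gripper_force": force on a finger pad.
Only numpy, scipy, OpenCV 4.12 (cv2) and the standard library are available. Lean on these libraries where they do the work, as an engineer would, in place of code of your own. Each camera call takes 0.05 s, during which the arm holds its last target. There are 200 camera calls.

## Working session

There is one attempt and no reset: what is moved stays moved. The work goes in short steps, Python scripts to look and compute and a tool call to move; the robot and the scene stay as the last step left them, time stands still between calls to the robot, and variables do not carry over. Pictures are saved under pics/ and viewed, at most 14 in all, crops included, and the job is handed in when it is done.

Besides the shell and the picture viewer there is one more tool, called after ">>>" in YAML: its name, and indented under it one key for each argument. send_rows: Moves the arm, as the interface text tells. Its arguments: {"type":"object","properties":{"moves":{"type":"array","items":{"type":"object","properties":{"hand":{"type":"number"},"translation":{"type":"array","items":{"type":"number","minimum":-1,"maximum":1}},"rot":{"type":"array","items":{"type":"number","minimum":-1,"maximum":1}}}}},"force":{"type":"number"}},"required":["moves"]}

```bash
mkdir -p pics; cat > h.py <<'E'
import numpy as np, cv2
from station import status, get_image, r, models
def cam(n):
    return get_image(n)
def ray(im,p,z):
    E=np.array(im["extrinsics"]);R=E[:3,:3];t=E[:3,3];c=-R.T@t
    d=R.T@np.array([(p[0]-im["cx"])/im["fx"],(p[1]-im["cy"])/im["fy"],1])
    return (c+d*(z-c[2])/d[2]).round(4)
def proj(im,P):
    E=np.array(im["extrinsics"]);q=E[:3,:3]@np.array(P)+E[:3,3]
    return [round(float(im["fx"]*q[0]/q[2]+im["cx"]),1),round(float(im["fy"]*q[1]/q[2]+im["cy"]),1)]
def save(im,n,crop=None,s=1):
    a=im["color"][:,:,::-1]
    if crop: a=a[crop[1]:crop[3],crop[0]:crop[2]]
    cv2.imwrite("pics/"+n,cv2.resize(a,None,fx=s,fy=s,interpolation=cv2.INTER_CUBIC))
Z=dict(die=.038,block=.008,jar=.029,anvil=.007)
N=["die_small_shank","die_large_shank","die_square_shank","die_slot_shank","block_small_recess","block_large_recess","block_square_recess","block_slot_recess","jar_center","anvil_center"]
E
python3 - <<'E'
from h import *
s=status.observe();print(s)
for c in ["top","side"]:
    im=cam(c);save(im,c+"0.png",None,1.25)
    E=np.array(im["extrinsics"]);print(c,im["fx"],(-E[:3,:3].T@E[:3,3]).round(3),E[2,:3].round(3))
    for n in N:
        for d in models.spot_point(c,n)[:3]:
            if d["p"]>.2: print(n,np.round(d["point"],1),round(d["p"],2),ray(im,d["point"],Z[n.split("_")[0]]))
E
```

```text
{'time': 0.0, 'qpos': array([-1.41502890e+00,  3.42732160e-01,  1.52501863e+00, -2.88138900e-05,
        1.27535752e+00, -1.45966627e-01]), 'joint_velocities': array([-0.00091005, -0.00037753,  0.00122527, -0.00047167,  0.00170695,
        0.00015721]), 'joint_torque': array([ 2.56048981e-03, -4.31234980e+01, -2.44224536e+01,  7.19659659e-02,
        5.58728515e-02, -1.49826355e-04]), 'eef_pos': array([ 0.1559899 , -0.50090501,  0.24503946]), 'eef_rot': array([-3.10440747e+00, -4.71952104e-01,  5.49295185e-05]), 'contact_force': array([ 0.02724775, -0.69808349, -0.69415054]), 'torque': array([-0.00314184, -0.01227573,  0.0140218 ]), 'gripper_force': 0.0, 'finger_gap': 0.09181840123992173}
top 512.371262799775 [ 0.367 -0.004  1.149] [ 0.112  0.002 -0.994]
die_small_shank [243.9 228.6] 0.45 [0.4293 0.1855 0.038 ]
die_square_shank [336.1 225.9] 0.79 [ 0.4331 -0.0146  0.038 ]
die_square_shank [286.3 245.8] 0.56 [0.3912 0.0935 0.038 ]
die_slot_shank [160.9 262.1] 0.94 [0.359  0.3639 0.038 ]
die_slot_shank [182.2 225.8] 0.76 [0.4368 0.3197 0.038 ]
die_slot_shank [409.6 148.6] 0.23 [ 0.602 
[... 711 characters left out ...]
76.8 308.8] 0.78 [0.3538 0.3682 0.038 ]
die_slot_shank [256.3 279.2] 0.67 [0.4371 0.3263 0.038 ]
die_slot_shank [398.  167.4] 0.25 [ 0.4094 -0.2675  0.038 ]
block_small_recess [369.5 187.8] 0.85 [ 0.4437 -0.1667  0.008 ]
block_large_recess [322.7 167.4] 0.62 [ 0.6114 -0.1894  0.008 ]
block_square_recess [249.2 225.8] 0.8 [0.5958 0.1615 0.008 ]
block_square_recess [397.3 167.9] 0.25 [ 0.4312 -0.3159  0.008 ]
block_slot_recess [398.6 167.5] 0.81 [ 0.4291 -0.3204  0.008 ]
jar_center [358.5 146. ] 0.58 [ 0.576  -0.3375  0.029 ]
anvil_center [190.2 271.9] 0.62 [0.5896 0.3619 0.007 ]
anvil_center [349.4 205. ] 0.31 [ 0.4456 -0.0606  0.007 ]
anvil_center [290.2 182.4] 0.22 [ 0.6385 -0.0649  0.007 ]
```

View pics/top0.png

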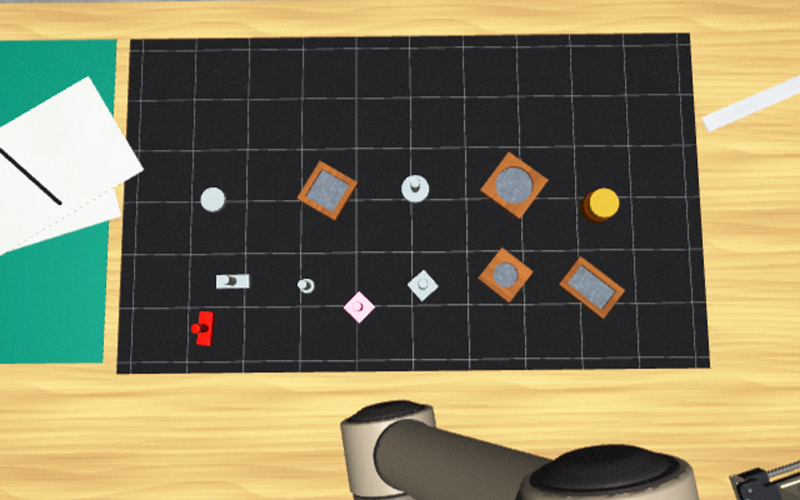

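View pics/side0.png

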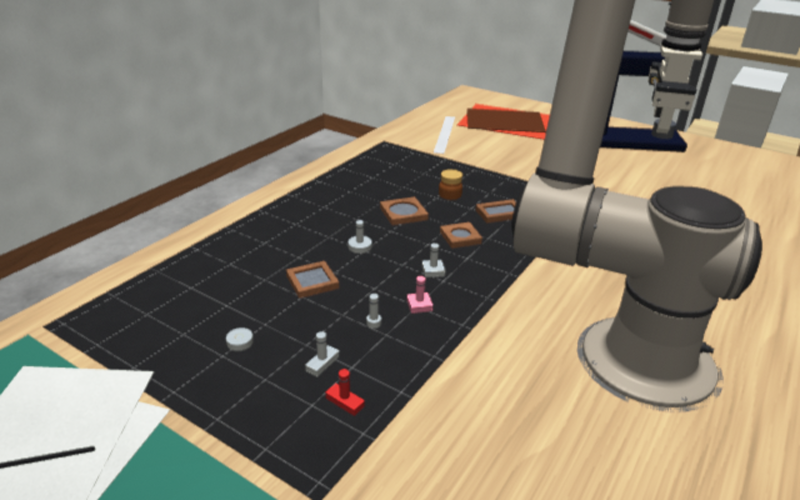

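```bash
python3 - <<'E'
from h import *
im=cam("top")
save(im,"c1.png",(130,120,370,300),3.3)
E
```

```text
(no output)
```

View pics/c1.png

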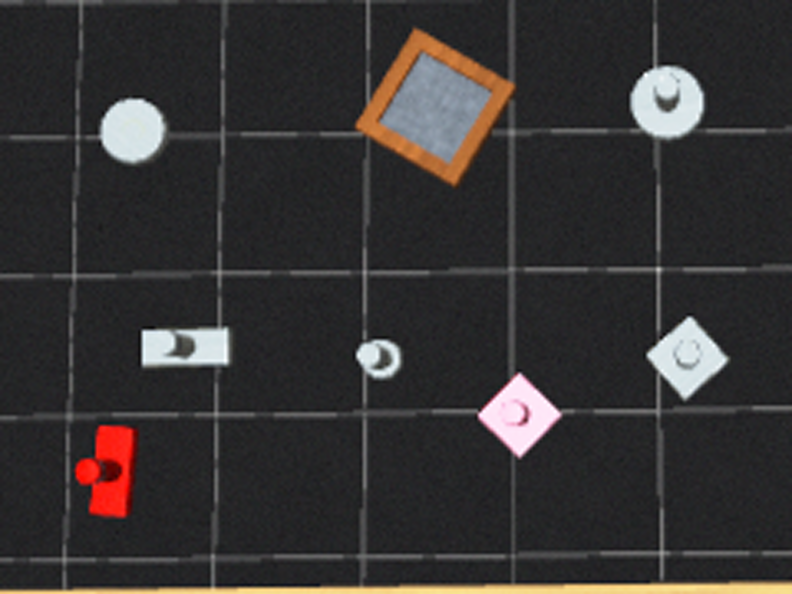

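The top crop shows the bare steel oblong die at (184,225) and its red look-alike at (163,262). The bare square die is at (338,227) and the pink look-alike at (287,246). The bare ones are the ones meant. The small round die is at (245,228), the large round at (332,151), and the anvil, which has no shank, at (170,159). Next I fit silhouettes to get accurate poses.

```bash
cat > fit.py <<'E'
from h import *
from scipy.optimize import minimize
def rc(a,b): return np.array([[a,b],[-a,b],[-a,-b],[a,-b]])/2
def ci(d): t=np.linspace(0,2*np.pi,40,endpoint=False); return np.c_[np.cos(t),np.sin(t)]*d/2
def lay(P,*zs): return np.vstack([np.c_[P,np.full(len(P),z)] for z in zs])
SH=lay(ci(.016),.014,.062)
FT=dict(small=ci(.026),large=ci(.05),square=rc(.04,.04),slot=rc(.058,.024))
BL=dict(small=rc(.07,.07),large=rc(.088,.088),square=rc(.08,.08),slot=rc(.098,.064))
def parts(kind,n): return [lay(FT[n],0,.014),SH] if kind=="die" else [lay(BL[n],0,.016)]
def render(im,ps,x,shape,off,k,dz=0):
    m=np.zeros(shape,np.uint8);c,s=np.cos(x[2]),np.sin(x[2]);E=np.array(im["extrinsics"])
    for P in ps:
        W=np.c_[P[:,:2]@np.array([[c,s],[-s,c]])+x[:2],P[:,2]+dz]
        q=W@E[:3,:3].T+E[:3,3];uv=np.c_[im["fx"]*q[:,0]/q[:,2]+im["cx"],im["fy"]*q[:,1]/q[:,2]+im["cy"]]
        h=cv2.convexHull(((uv-off+.5)*k-.5).astype(np.float32))
        cv2.fillConvexPoly(m,np.round(h*16).astype(np.int32),1,shift=4)
    return m
def mask(im,kind):
    h=cv2.cvtColor(im["color"],cv2.COLOR_RGB2HSV).astype(int)
    return ((h[...,1]<60)&(h[...,2]>110)) if kind=="die" else None
def fit(im,kind,n,x0,R=45,k=6,dz=0):
    u=np.round(proj(im,[x0[0],x0[1],.02])).astype(int);off=u-R
    a=cv2.resize(im["color"][off[1]:off[1]+2*R,off[0]:off[0]+2*R],None,fx=k,fy=k,interpolation=cv2.INTER_LINEAR)
    h=cv2.cvtColor(a,cv2.COLOR_RGB2HSV).astype(int)
    if kind=="die": m=(h[...,2]>115)&(h[...,1]<70)
    else:
        m=(h[...,1]>110)&(h[...,0]<20)&(h[...,2]>60)
    m=cv2.morphologyEx(m.astype(np.uint8),cv2.MORPH_OPEN,np.ones((2*k+1,2*k+1)))
    cc=cv2.connectedComponents(m)[1];ids=np.bincount(cc[R*k-25:R*k+25,R*k-25:R*k+25].ravel(),minlength=2) if kind=="die" else np.bincount(cc.ravel())
    ids[0]=0;m=(cc==ids.argmax()).astype(np.uint8)
    if kind=="block":
        cs=cv2.findContours(m,0,2)[0];cv2.drawContours(m,cs,-1,1,-1)
    ps=parts(kind,n)
    def cost(x):
        g=render(im,ps,x,m.shape,off,k,dz);return 1-(g&m).sum()/max(1,(g|m).sum())
    best=None
    for y in ([0] if n in("small","large") and kind=="die" else np.arange(0,3.1,.26)):
        if kind=="block" or n!="slot":
            if n!="slot" and y>1.5: continue
        s=np.array([[0,0,0],[.008,0,0],[0,.008,0],[0,0,.2]])+[x0[0],x0[1],y]
        o=minimize(cost,s[0],method="Nelder-Mead",options=dict(initial_simplex=s,xatol=1e-4,fatol=1e-4))
        if best is None or o.fun<best.fun: best=o
    return best.x.round(4),round(best.fun,3)
E
python3 - <<'E'
from fit import *
G=dict(die=dict(small=(.429,.186),large=(.606,-.01),square=(.432,-.018),slot=(.437,.322)),block=dict(small=(.448,-.166),large=(.61,-.184),square=(.597,.155),slot=(.429,-.321)))
for c in["top","side"]:
    im=cam(c)
    for k in G:
        for n in G[k]: print(c,k,n,*fit(im,k,n,G[k][n]))
E
```

```text
top die small [ 0.4316  0.1878 -0.0088] 0.202
top die large [ 0.6056 -0.007   0.1214] 0.089
top die square [ 0.4303 -0.0187  0.71  ] 0.028
top die slot [0.4411 0.3198 1.5821] 0.172
top block small [ 0.4473 -0.1662 -0.6745] 0.029
top block large [ 0.6102 -0.1856  0.9228] 0.022
top block square [0.6039 0.1519 1.0309] 0.019
top block slot [ 0.4239 -0.3187  0.8922] 0.007
side die small [0.4388 0.1768 0.14  ] 0.781
side die large [ 0.6146 -0.0201  0.3792] 0.527
side die square [ 0.4372 -0.0297  0.6665] 0.54
side die slot [0.4457 0.3135 4.8286] 0.547
side block small [ 0.4486 -0.1676  0.8513] 0.049
side block large [ 0.6104 -0.187   0.8947] 0.042
side block square [0.6043 0.15   1.0202] 0.041
side block slot [ 0.429 -0.321  0.   ] 1.0
```

```bash
sed -i 's/h\[...,2\]>115/h[...,2]>TH/; s/^def rc/TH=115\ndef rc/' fit.py; python3 - <<'E'
import fit
from fit import *
im=cam("top")
for T in(70,85,100):
    fit.TH=T
    for n,g in dict(small=(.43,.186),slot=(.438,.321),large=(.606,-.007)).items(): print(T,n,*fit.fit(im,"die",n,g,R=30))
print(ray(im,(186,225.2),.014),ray(im,(245.7,228.8),.014))
ims=cam("side")
for n,g in dict(slot=(.438,.321)).items(): print(fit.fit(ims,"block","slot",(.424,-.319),R=30))
E
```

```text
Traceback (most recent call last):
AttributeError: 'function' object has no attribute 'fit'
```

>>> send_rows:
  moves:
    - {"hand": 116,"translation": [0.12,0.04,0],"rot": [0,0,0]}
    - {"hand": 116,"translation": [0.11,0.06,0],"rot": [0,0,0]}
    - {"hand": 116,"translation": [0.1,0.07,0],"rot": [0,0,0]}
    - {"hand": 116,"translation": [0.08,0.09,0],"rot": [0,0,0]}
    - {"hand": 116,"translation": [0.07,0.1,-0.03],"rot": [0,0,0]}
    - {"hand": 116,"translation": [0.05,0.11,-0.05],"rot": [0,0,0]}
    - {"hand": 116,"translation": [0.02,0.12,-0.05],"rot": [0,0,0]}
    - {"hand": 116,"translation": [0,0.12,-0.05],"rot": [0,0,0]}
    - {"hand": 116,"translation": [0,0.12,-0.05],"rot": [0,0,0]}
    - {"hand": 116,"translation": [0,0.1,-0.02],"rot": [0,0,0]}
  force: 25

```text
time: 2.55
eef_pos: [0.4276, -0.0448, 0.1241]
eef_rot: [-3.105, -0.473, 0.002]
contact_force: [0.2, -1.1, 0.2]
finger_gap: 0.0502
gripper_force: 0.0
```

>>> send_rows:
  moves:
    - {"hand": 116,"translation": [0,0.034,0],"rot": [0,0,0]}
    - {"hand": 116,"translation": [0,0,0],"rot": [0,0,0]}
    - {"hand": 116,"translation": [0,0,0],"rot": [0,0,0]}

```text
time: 2.92
eef_pos: [0.4288, -0.0306, 0.1253]
eef_rot: [3.105, 0.472, 0.001]
contact_force: [-0.0, -0.9, -0.4]
finger_gap: 0.0498
gripper_force: 0.0
```

```bash
python3 - <<'E'
import fit as F
from h import *
im=cam("top")
for T in(70,85,100):
    F.TH=T
    for n,g in dict(small=(.43,.186),slot=(.438,.321),large=(.606,-.007)).items(): print(T,n,*F.fit(im,"die",n,g,R=30))
print(ray(im,(186,225.2),.014),ray(im,(245.7,228.8),.014))
E
```

```text
70 small [ 0.4317  0.1877 -0.0247] 0.098
70 slot [0.441  0.32   1.6152] 0.075
70 large [ 0.6057 -0.0072  0.096 ] 0.043
85 small [ 0.4315  0.188  -0.0043] 0.121
85 slot [0.4408 0.321  1.5886] 0.112
85 large [ 0.6056 -0.007   0.2359] 0.05
100 small [0.4316 0.1881 0.1345] 0.151
100 slot [0.4411 0.3202 1.5852] 0.13
100 large [ 0.6055 -0.0071  0.1657] 0.067
[0.4396 0.3182 0.014 ] [0.4302 0.1856 0.014 ]
```

>>> send_rows:
  moves:
    - {"hand": 116,"translation": [0.003,0.024,-0.05],"rot": [0,0,0]}
    - {"hand": 116,"translation": [0,0,-0.05],"rot": [0,0,0]}
    - {"hand": 116,"translation": [0,0,-0.04],"rot": [0,0,0]}
    - {"hand": 116,"translation": [0,0,-0.03],"rot": [0,0,0]}
    - {"hand": 116,"translation": [0,0,0],"rot": [0,0,0]}
    - {"hand": 220,"translation": [0,0,0],"rot": [0,0,0]}
    - {"hand": 255,"translation": [0,0,0],"rot": [0,0,0]}
    - {"hand": 255,"translation": [0,0,0],"rot": [0,0,0]}
    - {"hand": 255,"translation": [0,0,0],"rot": [0,0,0]}
    - {"hand": 255,"translation": [0,0,0],"rot": [0,0,0]}
  force: 25

```text
time: 4.22
eef_pos: [0.4303, -0.018, 0.0404]
eef_rot: [3.105, 0.472, 0.001]
contact_force: [1.4, -0.5, 2.1]
finger_gap: 0.016
gripper_force: 25.0
```

>>> send_rows:
  moves:
    - {"hand": 255,"translation": [0,0,0.04],"rot": [0,0,0]}
    - {"hand": 255,"translation": [0,0,0.07],"rot": [0,0,0]}
    - {"hand": 255,"translation": [0,0,0.07],"rot": [0,0,0]}
    - {"hand": 255,"translation": [0.05,0.05,0],"rot": [0,0,0]}
    - {"hand": 255,"translation": [0.07,0.07,0],"rot": [0,0,0.1]}
    - {"hand": 255,"translation": [0.07,0.07,0],"rot": [0,0,0.1]}
    - {"hand": 255,"translation": [0.07,0.07,0],"rot": [0,0,0.106]}
    - {"hand": 255,"translation": [0.058,0.05,0],"rot": [0,0,0]}
    - {"hand": 255,"translation": [0.03,0.03,0],"rot": [0,0,0]}
    - {"hand": 255,"translation": [0,0,0],"rot": [0,0,0]}

```text
time: 5.48
eef_pos: [0.6038, 0.1531, 0.1288]
eef_rot: [-2.99, -0.964, 0.003]
contact_force: [-1.0, -0.8, -3.3]
finger_gap: 0.0156
gripper_force: 25.0
```

>>> send_rows:
  moves:
    - {"hand": 255,"translation": [0,0,0],"rot": [0,0,0]}

```text
time: 5.6
eef_pos: [0.6029, 0.1517, 0.1293]
eef_rot: [-2.991, -0.962, 0.004]
contact_force: [0.8, -0.5, -2.6]
finger_gap: 0.0155
gripper_force: 25.0
```

```bash
python3 - <<'E'
from h import *
s=status.observe();print(s["eef_pos"].round(4),s["eef_rot"].round(3),s["joint_velocities"].round(3))
save(cam("side"),"s1.png",(160,100,480,340),2.4)
E
```

```text
[0.6029 0.1517 0.1293] [-2.991 -0.962  0.004] [-0.007 -0.013  0.006  0.001 -0.003  0.001]
```

View pics/s1.png

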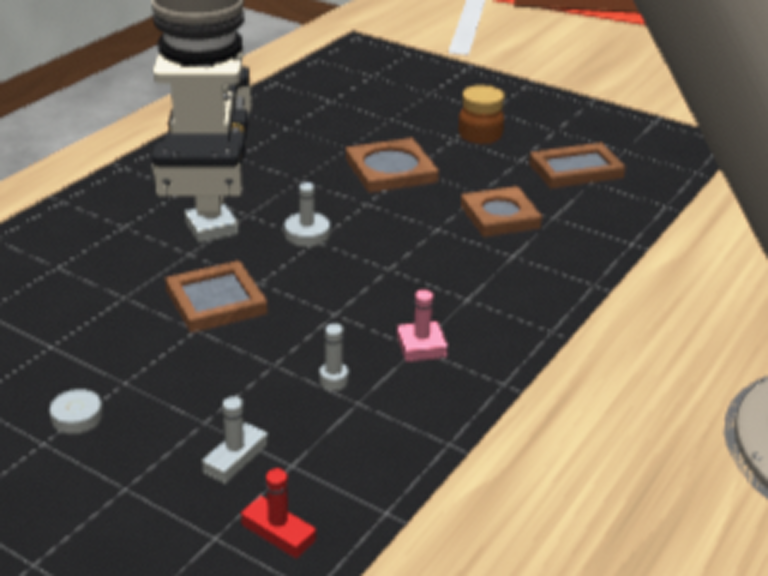

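The square die hangs upright in the gripper at crop (211,220), with its sides parallel to its block. I'm lowering it slowly now.

>>> send_rows:
  moves:
    - {"hand": 255,"translation": [0.002,0,-0.05],"rot": [0,0,0]}
    - {"hand": 255,"translation": [0,0,-0.05],"rot": [0,0,0]}
    - {"hand": 255,"translation": [0,0,-0.03],"rot": [0,0,0]}
    - {"hand": 255,"translation": [0,0,-0.016],"rot": [0,0,0]}
    - {"hand": 255,"translation": [0,0,-0.01],"rot": [0,0,0]}
    - {"hand": 255,"translation": [0,0,-0.005],"rot": [0,0,0]}
    - {"hand": 255,"translation": [0,0,0],"rot": [0,0,0]}
    - {"hand": 255,"translation": [0,0,0],"rot": [0,0,0]}

```text
time: 6.65
eef_pos: [0.6052, 0.1522, 0.05]
eef_rot: [2.991, 0.962, 0.001]
contact_force: [0.3, -0.7, -2.7]
finger_gap: 0.0156
gripper_force: 25.0
```

>>> send_rows:
  moves:
    - {"hand": 255,"translation": [0,0,-0.003],"rot": [0,0,0]}
    - {"hand": 255,"translation": [0,0,-0.002],"rot": [0,0,0]}
    - {"hand": 255,"translation": [0,0,0],"rot": [0,0,0]}

```text
time: 7.02
eef_pos: [0.6053, 0.1522, 0.0484]
eef_rot: [2.99, 0.962, 0.002]
contact_force: [-3.0, -1.0, 5.7]
finger_gap: 0.0155
gripper_force: 25.0
```

>>> send_rows:
  moves:
    - {"hand": 200,"translation": [0,0,0],"rot": [0,0,0]}
    - {"hand": 150,"translation": [0,0,0],"rot": [0,0,0]}
    - {"hand": 116,"translation": [0,0,0],"rot": [0,0,0]}
    - {"hand": 116,"translation": [0,0,0],"rot": [0,0,0]}
    - {"hand": 116,"translation": [0,0,0.04],"rot": [0,0,0]}
    - {"hand": 116,"translation": [0,0,0.08],"rot": [0,0,0]}
    - {"hand": 116,"translation": [0,0,0.06],"rot": [0,0,-0.1]}
    - {"hand": 116,"translation": [-0.06,0.06,0],"rot": [0,0,-0.1]}
    - {"hand": 116,"translation": [-0.08,0.08,0],"rot": [0,0,-0.1]}
    - {"hand": 116,"translation": [-0.08,0.08,0],"rot": [0,0,0]}

```text
time: 8.28
eef_pos: [0.4938, 0.2629, 0.1371]
eef_rot: [-3.105, -0.479, -0.0]
contact_force: [0.4, 0.4, -0.4]
finger_gap: 0.0505
gripper_force: 0.0
```

>>> send_rows:
  moves:
    - {"hand": 116,"translation": [-0.07,0.07,0],"rot": [0,0,0]}
    - {"hand": 116,"translation": [-0.04,0.045,0],"rot": [0,0,0]}
    - {"hand": 116,"translation": [0,0,0],"rot": [0,0,0]}
    - {"hand": 116,"translation": [0,0,0],"rot": [0,0,0]}

```text
time: 8.78
eef_pos: [0.4405, 0.3193, 0.1371]
eef_rot: [3.104, 0.482, 0.001]
contact_force: [0.4, -0.8, 0.5]
finger_gap: 0.0501
gripper_force: 0.0
```

```bash
python3 - <<'E'
from h import *
s=status.observe();print(s["eef_pos"].round(4),s["eef_rot"].round(3))
import fit as F
im=cam("top");F.TH=90
print(F.fit(im,"die","square",(.604,.152),R=25,dz=.008))
save(cam("side"),"s2.png",(160,100,480,340),2.4)
E
```

```text
[0.4405 0.3193 0.1371] [3.104e+00 4.820e-01 1.000e-03]
(array([0.6052, 0.1513, 1.2891]), np.float64(0.454))
```

View pics/s2.png

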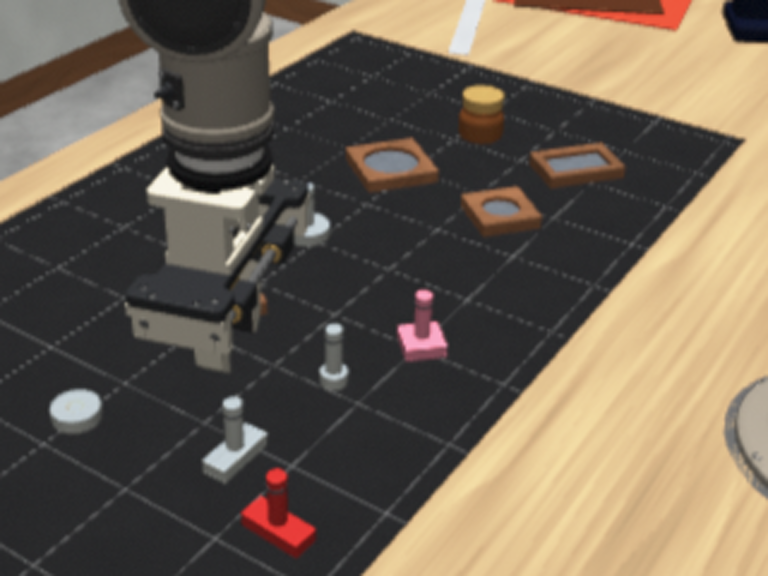

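The open gripper is above the bare oblong die at crop (233,440), and the red look-alike is at (277,515). The square block is hidden behind the gripper. Descending to grasp.

>>> send_rows:
  moves:
    - {"hand": 116,"translation": [0,0,-0.05],"rot": [0,0,0]}
    - {"hand": 116,"translation": [0,0,-0.06],"rot": [0,0,0]}
    - {"hand": 116,"translation": [0,0,-0.05],"rot": [0,0,0]}
    - {"hand": 116,"translation": [0,0,-0.034],"rot": [0,0,0]}
    - {"hand": 116,"translation": [0,0,0],"rot": [0,0,0]}
    - {"hand": 220,"translation": [0,0,0],"rot": [0,0,0]}
    - {"hand": 255,"translation": [0,0,0],"rot": [0,0,0]}
    - {"hand": 255,"translation": [0,0,0],"rot": [0,0,0]}
    - {"hand": 255,"translation": [0,0,0],"rot": [0,0,0]}
    - {"hand": 255,"translation": [0,0,0],"rot": [0,0,0]}

```text
time: 10.12
eef_pos: [0.4401, 0.3196, 0.0405]
eef_rot: [3.104, 0.482, 0.001]
contact_force: [0.2, -1.1, 3.2]
finger_gap: 0.0155
gripper_force: 25.0
```

>>> send_rows:
  moves:
    - {"hand": 255,"translation": [0,0,0.04],"rot": [0,0,0]}
    - {"hand": 255,"translation": [0,0,0.08],"rot": [0,0,0]}
    - {"hand": 255,"translation": [0,0,0.08],"rot": [0,0,0]}
    - {"hand": 255,"translation": [0,-0.05,0],"rot": [0,0,0]}
    - {"hand": 255,"translation": [0,-0.09,0],"rot": [0,0,-0.09]}
    - {"hand": 255,"translation": [0,-0.09,0],"rot": [0,0,-0.09]}
    - {"hand": 255,"translation": [0,-0.09,0],"rot": [0,0,-0.09]}
    - {"hand": 255,"translation": [0,-0.09,0],"rot": [0,0,-0.09]}
    - {"hand": 255,"translation": [0,-0.09,0],"rot": [0,0,-0.09]}
    - {"hand": 255,"translation": [0,-0.09,0],"rot": [0,0,-0.09]}

```text
time: 11.38
eef_pos: [0.4395, 0.0234, 0.1398]
eef_rot: [-3.115, 0.408, 0.001]
contact_force: [0.8, -0.2, -3.1]
finger_gap: 0.0155
gripper_force: 25.0
```

>>> send_rows:
  moves:
    - {"hand": 255,"translation": [0,-0.09,0],"rot": [0,0,-0.09]}
    - {"hand": 255,"translation": [0,-0.09,0],"rot": [0,0,-0.029]}
    - {"hand": 255,"translation": [0,-0.09,0],"rot": [0,0,0]}
    - {"hand": 255,"translation": [0,-0.09,0],"rot": [0,0,0]}
    - {"hand": 255,"translation": [0,-0.09,0],"rot": [0,0,0]}
    - {"hand": 255,"translation": [-0.02,-0.09,0],"rot": [0,0,0]}
    - {"hand": 255,"translation": [-0.012,-0.09,0],"rot": [0,0,0]}
    - {"hand": 255,"translation": [0,-0.05,0],"rot": [0,0,0]}
    - {"hand": 255,"translation": [0,0,0],"rot": [0,0,0]}
    - {"hand": 255,"translation": [0,0,0],"rot": [0,0,0]}

```text
time: 12.62
eef_pos: [0.4236, -0.3143, 0.1396]
eef_rot: [-3.083, 0.596, 0.002]
contact_force: [0.4, 0.8, -2.4]
finger_gap: 0.0152
gripper_force: 25.0
```

```bash
python3 - <<'E'
from h import *
import fit as F
im=cam("top");F.TH=90
print(F.fit(im,"die","square",(.604,.152),R=25,dz=.008))
im2=cam("side");a=np.hstack([cv2.resize(im["color"][90:270,220:400],(396,396)),cv2.resize(im2["color"][100:240,180:320],(396,396))])
save(dict(color=a),"s3.png"); save(im2,"s4.png",(300,100,460,220),4)
E
```

```text
(array([0.6052, 0.1513, 1.2891]), np.float64(0.456))
```

View pics/s3.png

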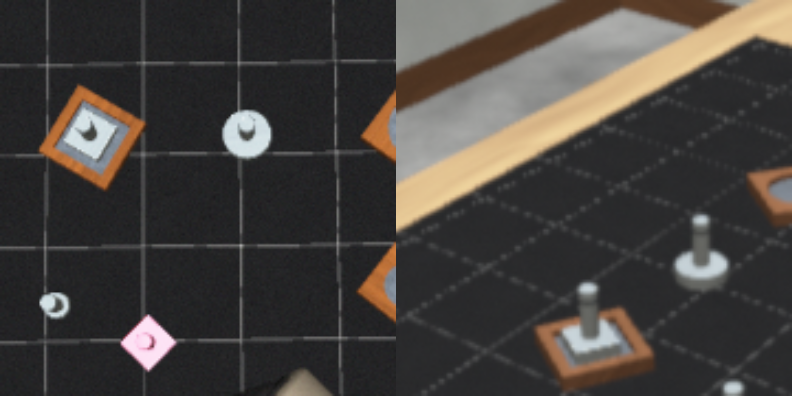

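View pics/s4.png

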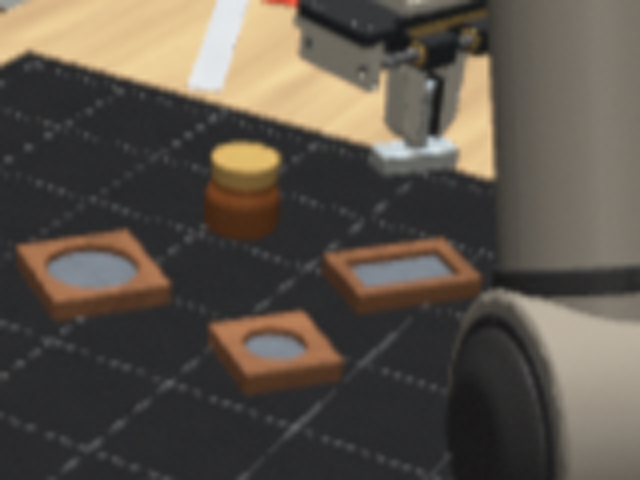

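The square die stands flat inside its recess. The oblong die hangs upright at crop (414,155), with its long side parallel to the oblong block. I'm shifting it 4 mm in y and lowering it.

>>> send_rows:
  moves:
    - {"hand": 255,"translation": [0,-0.009,-0.04],"rot": [0,0,0]}
    - {"hand": 255,"translation": [0,0,-0.06],"rot": [0,0,0]}
    - {"hand": 255,"translation": [0,0,-0.04],"rot": [0,0,0]}
    - {"hand": 255,"translation": [0,0,-0.018],"rot": [0,0,0]}
    - {"hand": 255,"translation": [0,0,-0.012],"rot": [0,0,0]}
    - {"hand": 255,"translation": [0,0,-0.008],"rot": [0,0,0]}
    - {"hand": 255,"translation": [0,0,-0.004],"rot": [0,0,0]}
    - {"hand": 255,"translation": [0,0,-0.002],"rot": [0,0,0]}
    - {"hand": 255,"translation": [0,0,0],"rot": [0,0,0]}

```text
time: 13.85
eef_pos: [0.4241, -0.3201, 0.0485]
eef_rot: [3.084, -0.596, 0.001]
contact_force: [-0.1, 1.1, 0.3]
finger_gap: 0.0152
gripper_force: 25.0
```

>>> send_rows:
  moves:
    - {"hand": 255,"translation": [0,0,-0.001],"rot": [0,0,0]}
    - {"hand": 200,"translation": [0,0,0],"rot": [0,0,0]}
    - {"hand": 150,"translation": [0,0,0],"rot": [0,0,0]}
    - {"hand": 116,"translation": [0,0,0],"rot": [0,0,0]}
    - {"hand": 116,"translation": [0,0,0],"rot": [0,0,0]}
    - {"hand": 116,"translation": [0,0,0.04],"rot": [0,0,0]}
    - {"hand": 116,"translation": [0,0,0.08],"rot": [0,0,0]}
    - {"hand": 116,"translation": [0,0,0.07],"rot": [0,0,0]}
    - {"hand": 116,"translation": [0.04,0.06,0],"rot": [0,0,0]}
    - {"hand": 116,"translation": [0.06,0.1,0],"rot": [0,0,0]}

```text
time: 15.1
eef_pos: [0.4743, -0.2404, 0.1432]
eef_rot: [3.082, -0.601, 0.002]
contact_force: [0.3, 0.9, -1.3]
finger_gap: 0.0499
gripper_force: 0.0
```

>>> send_rows:
  moves:
    - {"hand": 116,"translation": [0.06,0.1,0],"rot": [0,0,0]}
    - {"hand": 116,"translation": [0.06,0.1,0],"rot": [0,0,0]}
    - {"hand": 116,"translation": [0.06,0.1,0],"rot": [0,0,0]}
    - {"hand": 116,"translation": [0.05,0.1,0],"rot": [0,0,0]}
    - {"hand": 116,"translation": [0.03,0.06,0],"rot": [0,0,0]}
    - {"hand": 116,"translation": [0,0,0],"rot": [0,0,0]}
    - {"hand": 116,"translation": [0,0,0],"rot": [0,0,0]}

```text
time: 15.98
eef_pos: [0.6035, -0.0104, 0.1423]
eef_rot: [3.084, -0.596, -0.001]
contact_force: [0.4, -0.1, 0.3]
finger_gap: 0.0499
gripper_force: 0.0
```

Shift (+2, +3) mm, then down 102 mm.

>>> send_rows:
  moves:
    - {"hand": 116,"translation": [0.004,0.006,-0.04],"rot": [0,0,0]}
    - {"hand": 116,"translation": [0,0,-0.06],"rot": [0,0,0]}
    - {"hand": 116,"translation": [0,0,-0.06],"rot": [0,0,0]}
    - {"hand": 116,"translation": [0,0,-0.044],"rot": [0,0,0]}
    - {"hand": 116,"translation": [0,0,0],"rot": [0,0,0]}
    - {"hand": 220,"translation": [0,0,0],"rot": [0,0,0]}
    - {"hand": 255,"translation": [0,0,0],"rot": [0,0,0]}
    - {"hand": 255,"translation": [0,0,0],"rot": [0,0,0]}
    - {"hand": 255,"translation": [0,0,0],"rot": [0,0,0]}
    - {"hand": 255,"translation": [0,0,0],"rot": [0,0,0]}

```text
time: 17.23
eef_pos: [0.6061, -0.007, 0.0411]
eef_rot: [3.084, -0.596, 0.001]
contact_force: [-1.0, -0.1, 3.3]
finger_gap: 0.0153
gripper_force: 25.0
```

```bash
python3 - <<'E'
from h import *
im=cam("top");im2=cam("side")
p,q=[np.round(proj(i,[.424,-.319,.02])).astype(int) for i in(im,im2)]
a=np.hstack([cv2.resize(i["color"][c[1]-35:c[1]+35,c[0]-35:c[0]+35],(390,390)) for i,c in((im,p),(im2,q))])
save(dict(color=a),"s5.png");print(p,q)
E
```

```text
[474 229] [400 165]
```

View pics/s5.png

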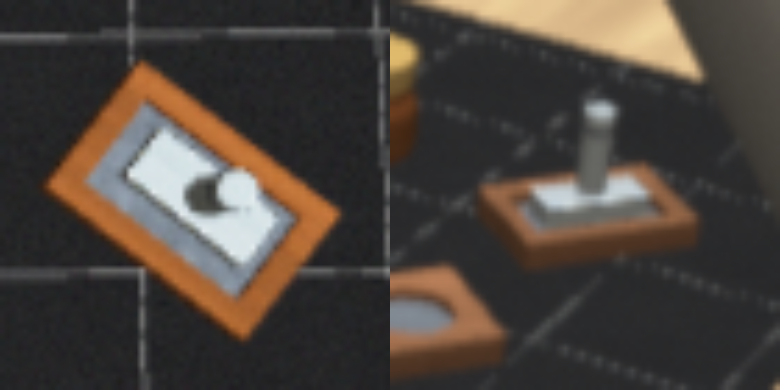

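The oblong die lies flat inside its recess, about 5 mm off centre, which is within tolerance. Next, carrying the large die.

>>> send_rows:
  moves:
    - {"hand": 255,"translation": [0,0,0.04],"rot": [0,0,0]}
    - {"hand": 255,"translation": [0,0,0.07],"rot": [0,0,0]}
    - {"hand": 255,"translation": [0,0,0.05],"rot": [0,0,0]}
    - {"hand": 255,"translation": [0,-0.05,0],"rot": [0,0,0]}
    - {"hand": 255,"translation": [0.004,-0.09,0],"rot": [0,0,0]}
    - {"hand": 255,"translation": [0.004,-0.09,0],"rot": [0,0,0]}
    - {"hand": 255,"translation": [0,-0.08,0],"rot": [0,0,0]}
    - {"hand": 255,"translation": [0,-0.05,0],"rot": [0,0,0]}
    - {"hand": 255,"translation": [0,0,0],"rot": [0,0,0]}
    - {"hand": 255,"translation": [0,0,0],"rot": [0,0,0]}

```text
time: 18.58
eef_pos: [0.6098, -0.1858, 0.1201]
eef_rot: [-3.084, 0.596, 0.002]
contact_force: [0.4, 0.5, -3.9]
finger_gap: 0.0153
gripper_force: 25.0
```

Target z is about 0.049, so down 71 mm.

>>> send_rows:
  moves:
    - {"hand": 255,"translation": [0,0,-0.04],"rot": [0,0,0]}
    - {"hand": 255,"translation": [0,0,-0.05],"rot": [0,0,0]}
    - {"hand": 255,"translation": [0,0,-0.025],"rot": [0,0,0]}
    - {"hand": 255,"translation": [0,0,-0.012],"rot": [0,0,0]}
    - {"hand": 255,"translation": [0,0,-0.008],"rot": [0,0,0]}
    - {"hand": 255,"translation": [0,0,-0.004],"rot": [0,0,0]}
    - {"hand": 255,"translation": [0,0,-0.003],"rot": [0,0,0]}
    - {"hand": 255,"translation": [0,0,0],"rot": [0,0,0]}
    - {"hand": 255,"translation": [0,0,0],"rot": [0,0,0]}

```text
time: 19.7
eef_pos: [0.6101, -0.187, 0.0499]
eef_rot: [3.084, -0.597, 0.001]
contact_force: [0.6, 0.1, -3.5]
finger_gap: 0.0155
gripper_force: 25.0
```

>>> send_rows:
  moves:
    - {"hand": 255,"translation": [0,0,-0.002],"rot": [0,0,0]}
    - {"hand": 255,"translation": [0,0,-0.002],"rot": [0,0,0]}
    - {"hand": 255,"translation": [0,0,0],"rot": [0,0,0]}

```text
time: 20.08
eef_pos: [0.6101, -0.187, 0.0491]
eef_rot: [3.084, -0.596, 0.002]
contact_force: [-3.3, 1.1, 6.7]
finger_gap: 0.0152
gripper_force: 25.0
```

>>> send_rows:
  moves:
    - {"hand": 200,"translation": [0,0,0],"rot": [0,0,0]}
    - {"hand": 150,"translation": [0,0,0],"rot": [0,0,0]}
    - {"hand": 116,"translation": [0,0,0],"rot": [0,0,0]}
    - {"hand": 116,"translation": [0,0,0],"rot": [0,0,0]}
    - {"hand": 116,"translation": [0,0,0.04],"rot": [0,0,0]}
    - {"hand": 116,"translation": [0,0,0.08],"rot": [0,0,0]}
    - {"hand": 116,"translation": [0,0,0.06],"rot": [0,0,0]}
    - {"hand": 116,"translation": [-0.03,0.06,0],"rot": [0,0,0]}
    - {"hand": 116,"translation": [-0.05,0.1,0],"rot": [0,0,0]}
    - {"hand": 116,"translation": [-0.05,0.1,0],"rot": [0,0,0]}

```text
time: 21.32
eef_pos: [0.5441, -0.0558, 0.1375]
eef_rot: [-3.084, 0.598, -0.0]
contact_force: [1.4, 0.4, -0.3]
finger_gap: 0.0502
gripper_force: 0.0
```

>>> send_rows:
  moves:
    - {"hand": 116,"translation": [-0.05,0.1,0],"rot": [0,0,0]}
    - {"hand": 116,"translation": [-0.05,0.1,0],"rot": [0,0,0]}
    - {"hand": 116,"translation": [-0.05,0.1,0],"rot": [0,0,0]}
    - {"hand": 116,"translation": [-0.05,0.1,0],"rot": [0,0,0]}
    - {"hand": 116,"translation": [-0.03,0.09,0],"rot": [0,0,0]}
    - {"hand": 116,"translation": [0,0,0],"rot": [0,0,0]}
    - {"hand": 116,"translation": [0,0,0],"rot": [0,0,0]}

```text
time: 22.2
eef_pos: [0.4302, 0.1879, 0.1376]
eef_rot: [3.084, -0.595, 0.001]
contact_force: [0.7, 0.1, 0.3]
finger_gap: 0.0499
gripper_force: 0.0
```

>>> send_rows:
  moves:
    - {"hand": 116,"translation": [0.002,-0.002,-0.04],"rot": [0,0,0]}
    - {"hand": 116,"translation": [0,0,-0.06],"rot": [0,0,0]}
    - {"hand": 116,"translation": [0,0,-0.055],"rot": [0,0,0]}
    - {"hand": 116,"translation": [0,0,-0.04],"rot": [0,0,0]}
    - {"hand": 116,"translation": [0,0,0],"rot": [0,0,0]}
    - {"hand": 220,"translation": [0,0,0],"rot": [0,0,0]}
    - {"hand": 255,"translation": [0,0,0],"rot": [0,0,0]}
    - {"hand": 255,"translation": [0,0,0],"rot": [0,0,0]}
    - {"hand": 255,"translation": [0,0,0],"rot": [0,0,0]}
    - {"hand": 255,"translation": [0,0,0],"rot": [0,0,0]}

```text
time: 23.45
eef_pos: [0.4311, 0.1872, 0.0405]
eef_rot: [-3.084, 0.596, -0.001]
contact_force: [-0.5, -0.1, 4.1]
finger_gap: 0.0154
gripper_force: 25.0
```

```bash
python3 - <<'E'
from h import *
im=cam("top");im2=cam("side")
p=np.round(proj(im,[.61,-.186,.02])).astype(int);q=np.round(proj(im2,[.61,-.186,.02])).astype(int)
a=np.hstack([cv2.resize(i["color"][c[1]-35:c[1]+35,c[0]-35:c[0]+35],(390,390)) for i,c in((im,p),(im2,q))])
save(dict(color=a),"s6.png")
E
```

```text
(no output)
```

View pics/s6.png

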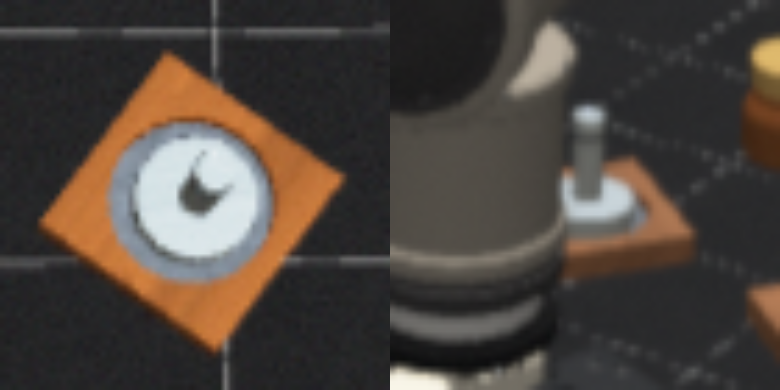

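The large die is flat in its recess. Next, carrying the small die.

>>> send_rows:
  moves:
    - {"hand": 255,"translation": [0,0,0.04],"rot": [0,0,0]}
    - {"hand": 255,"translation": [0,0,0.08],"rot": [0,0,0]}
    - {"hand": 255,"translation": [0,0,0.06],"rot": [0,0,0]}
    - {"hand": 255,"translation": [0,-0.06,0],"rot": [0,0,0]}
    - {"hand": 255,"translation": [0.01,-0.09,0],"rot": [0,0,0]}
    - {"hand": 255,"translation": [0.01,-0.1,0],"rot": [0,0,0]}
    - {"hand": 255,"translation": [0.01,-0.1,0],"rot": [0,0,0]}
    - {"hand": 255,"translation": [0.003,-0.1,0],"rot": [0,0,0]}
    - {"hand": 255,"translation": [0,-0.1,0],"rot": [0,0,0]}
    - {"hand": 255,"translation": [0,-0.1,0],"rot": [0,0,0]}

```text
time: 24.8
eef_pos: [0.447, -0.1393, 0.1298]
eef_rot: [-3.084, 0.596, 0.001]
contact_force: [0.8, -0.3, 0.1]
finger_gap: 0.0154
gripper_force: 25.0
```

>>> send_rows:
  moves:
    - {"hand": 255,"translation": [0,-0.054,0],"rot": [0,0,0]}
    - {"hand": 255,"translation": [0,0,0],"rot": [0,0,0]}
    - {"hand": 255,"translation": [0,0,0],"rot": [0,0,0]}

```text
time: 25.18
eef_pos: [0.447, -0.1641, 0.1297]
eef_rot: [-3.084, 0.596, 0.002]
contact_force: [0.5, 0.3, -1.1]
finger_gap: 0.0155
gripper_force: 25.0
```

Down to about 0.0485, which is −81 mm.

>>> send_rows:
  moves:
    - {"hand": 255,"translation": [0,-0.002,-0.04],"rot": [0,0,0]}
    - {"hand": 255,"translation": [0,0,-0.06],"rot": [0,0,0]}
    - {"hand": 255,"translation": [0,0,-0.03],"rot": [0,0,0]}
    - {"hand": 255,"translation": [0,0,-0.014],"rot": [0,0,0]}
    - {"hand": 255,"translation": [0,0,-0.009],"rot": [0,0,0]}
    - {"hand": 255,"translation": [0,0,-0.004],"rot": [0,0,0]}
    - {"hand": 255,"translation": [0,0,-0.003],"rot": [0,0,0]}
    - {"hand": 255,"translation": [0,0,-0.002],"rot": [0,0,0]}
    - {"hand": 255,"translation": [0,0,0],"rot": [0,0,0]}

```text
time: 26.3
eef_pos: [0.4475, -0.166, 0.0492]
eef_rot: [3.084, -0.597, 0.0]
contact_force: [0.2, 1.2, -1.1]
finger_gap: 0.0155
gripper_force: 25.0
```

>>> send_rows:
  moves:
    - {"hand": 255,"translation": [0,0,-0.002],"rot": [0,0,0]}
    - {"hand": 255,"translation": [0,0,-0.002],"rot": [0,0,0]}
    - {"hand": 255,"translation": [0,0,0],"rot": [0,0,0]}

```text
time: 26.68
eef_pos: [0.4477, -0.1661, 0.0484]
eef_rot: [3.084, -0.596, 0.002]
contact_force: [-4.4, 0.8, 14.0]
finger_gap: 0.0151
gripper_force: 25.0
```

>>> send_rows:
  moves:
    - {"hand": 200,"translation": [0,0,0],"rot": [0,0,0]}
    - {"hand": 150,"translation": [0,0,0],"rot": [0,0,0]}
    - {"hand": 116,"translation": [0,0,0],"rot": [0,0,0]}
    - {"hand": 116,"translation": [0,0,0],"rot": [0,0,0]}
    - {"hand": 116,"translation": [0,0,0.04],"rot": [0,0,0]}
    - {"hand": 116,"translation": [0,0,0.08],"rot": [0,0,0]}
    - {"hand": 116,"translation": [0,0,0.08],"rot": [0,0,0]}
    - {"hand": 116,"translation": [-0.02,0.1,0.02],"rot": [0,0,0]}
    - {"hand": 116,"translation": [-0.02,0.1,0],"rot": [0,0,0]}
    - {"hand": 116,"translation": [-0.02,0.1,0],"rot": [0,0,0]}

```text
time: 27.92
eef_pos: [0.417, -0.0146, 0.1573]
eef_rot: [-3.084, 0.598, -0.001]
contact_force: [0.9, 0.1, -0.3]
finger_gap: 0.0502
gripper_force: 0.0
```

>>> send_rows:
  moves:
    - {"hand": 116,"translation": [0,0.1,0],"rot": [0,0,0]}
    - {"hand": 116,"translation": [0,0.1,0],"rot": [0,0,0]}
    - {"hand": 116,"translation": [0,0.1,0],"rot": [0,0,0]}
    - {"hand": 116,"translation": [0,0.1,0],"rot": [0,0,0]}
    - {"hand": 116,"translation": [0,0,0],"rot": [0,0,0]}

```text
time: 28.55
eef_pos: [0.417, 0.1869, 0.157]
eef_rot: [-3.085, 0.589, -0.0]
contact_force: [0.3, -0.6, -0.6]
finger_gap: 0.0503
gripper_force: 0.0
```

```bash
python3 - <<'E'
from h import *
im=cam("top")
for n in N[:4]+N[8:]:
    for d in models.spot_point("top",n)[:2]:
        if d["p"]>.3: print(n,round(d["p"],2),ray(im,d["point"],.046 if n[0]=="d" else Z[n.split("_")[0]]))
im2=cam("side")
a=np.hstack([cv2.resize(i["color"][y-50:y+50,x-50:x+50],(390,390)) for i,x,y in((im,435,190),(im2,370,175))])
save(dict(color=a),"s7.png")
E
```

```text
die_small_shank 0.68 [ 0.4511 -0.1638  0.046 ]
die_small_shank 0.35 [0.5809 0.3466 0.046 ]
die_large_shank 0.8 [ 0.6111 -0.1876  0.046 ]
die_square_shank 0.65 [0.3931 0.087  0.046 ]
die_square_shank 0.63 [0.6006 0.1532 0.046 ]
die_slot_shank 0.71 [ 0.4279 -0.3164  0.046 ]
die_slot_shank 0.53 [0.3588 0.3589 0.046 ]
jar_center 0.83 [ 0.5703 -0.3389  0.029 ]
anvil_center 0.56 [0.5887 0.3599 0.007 ]
```

View pics/s7.png

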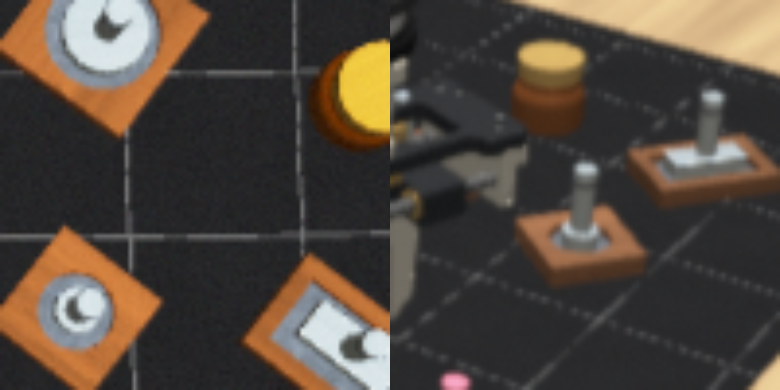

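All four dies stand flat in their own recesses, and the jar and anvil show no movement. Handing in.

```bash
python3 -c "
from station import r
print(r.close_job())"
```

```text
the job is handed in; nothing more can be done
None
```

All four dies stand upright in their matching recesses, the jar and anvil were left in place, and the job was handed in after about 29 s of robot time; the interface returned no verdict.

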